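Get the sample tile out of the clip-lid case and prop it up

TASK

Press the red thumb latch so that the yellow lid of the sample case springs open, take out the little glazed sample tile and lean it against the middle of the right-hand broad face (as the robot sees it) of the green rectangular tin, standing on a short end, steeply sloped, with the glazed side showing outwards. Then push the lid shut until the latch snaps and holds it, let go of everything, and leave the tin and the other things on the bench where they are.

Things in the scene. Friction and masses are not known exactly. Their poses are not given: they have to be found in the camera images.
- sample_case: Grey clip-lid case fixed to the bench, 150 (x) x 130 (y) x 80 mm high closed. Origin: centre of underside; own -x side (front, latch) looks to the robot's right, roughly world -y; lid hinge on own +x side. Walls 4 mm thick, 72 mm high (front 58), floor 6 mm. Inside, a rubber rib 30 mm wide holds the tile on a 40 degree slope rising to the hinge, with a stop at its foot; about 30 mm free on each side of the tile down to the floor.
- case_lid (a joint): Lid angle (rad): 0 latched, 1.2 popped open (its stop), leaning over the case 21 degrees off vertical. Opening spring: about 1.1 N at the free edge when closed, 0.7 N when open. Pushed down to about 0 (stop at -0.02) the catch snaps under the latch, with about 6 N at the free edge; it then rests between 0 and 0.01.
- lid_hinge (a point): Middle of the lid's hinge axis: 72 mm from the case's origin along case +x, 74 mm up; the axis runs along case y. Turns with the lid: own -x points along the lid to the free edge, own +z out of its outer face.
- lid_edge (a point): Middle of the lid's free edge, on the outer (upper) face, 150 mm from the hinge axis. The lid is a 153 x 130 x 6 mm plate with its underside at the hinge axis, with a 14 mm lip hanging down from its free edge.
- case_latch (a joint): Angle of the latch rocker (rad): 0 at rest, 0.38 fully pressed; it springs back. The lid is let go at about 0.2 to 0.28 rad, with about 4 N on the pad; fully pressed about 5 N.
- latch_pad (a point): Centre of the top of the red thumb pad before the case: 119 mm from the case's origin along case -x, 40 mm up; pad 42 x 36 mm, sloping down away from the case by 20 degrees. It pivots 31 mm behind this point; pressed 7 to 10 mm it frees the lid. A red hook stands 22 mm behind this point, to 82 mm height, and swings up to 15 mm towards the pad: press with the tool top leaning away from the case.
- tile_c (a point): Centre of the sample tile, a loose slab 80 (own x) x 54 (own y) x 8 (own z) mm, about 90 g, terracotta with a white glazed face with a blue stripe. Own +z is the normal of the glazed face; own +x points up the slope in the case, own y parallel to the case's y. In the case its centre is about 36 mm above the bench.
- square_tin: Closed rectangular tin, steel with a green band, loose, about 0.9 kg, 60 (x) x 110 (y) x 105 mm high, cap and carrying handle to 121 mm. Origin: centre of its underside. Its broad face on its own -x side looks to the robot's right (roughly world -y).
- tin_face (a point): Centre of the tin's right-hand broad face (own -x side), 30 mm from the tin's origin and 52 mm up.
- bowl: Blue ceramic bowl, 110 mm across, 50 mm high, origin under its centre. Leave alone.
- round_tin: Closed round steel tin, 80 mm across, 60 mm high, origin under its centre. Leave alone.
- putty_tub: White plastic tub, 86 mm across, 72 mm high, origin under its centre. Leave alone.
- scraper: Steel putty scraper lying flat along its own x, about 200 x 70 x 20 mm, origin below its middle. Leave alone.
- mallet: Beige rubber mallet lying along its own x, about 294 mm long, head 85 mm wide and 56 mm high at the +x end (100 mm from the origin). Leave alone.
- sanding_block: Cork sanding block with a blue grip, 100 x 60 x 36 mm, origin under its centre. Leave alone.
- tape_measure: Orange tape measure, lying on its side, 66 x 60 x 38 mm, origin under its centre. Leave alone.

How it is judged:
By the outcome, as a careful person would: the job done as asked, in the order asked, and still so for the second after the job is handed in, with the robot touching nothing.
It also fails if it takes over 69 s, if anything falls off the work surface, if the arm or the gripper's body presses on something with over 40 N, if the wrist force passes 120 N, or if a joint passes its speed limit or range.

ROBOT

A 6-joint arm with a two-finger parallel gripper is mounted at the origin on the work surface. World frame = base frame: x ahead of the robot, y to its left, z up, the work surface at z = 0. Lengths are in m, angles in rad, forces in N, time in s.
With the tool pointing down it reaches from about 0.15 to 0.775 m from the base axis. Payload 6.1 kg.
Tool frame: the origin (TCP) lies midway between the tips of the shut fingers; the grasp point (between the pads) lies 19 mm behind it; x points along the fingers, y is the direction in which the jaws open and shut, and the axes are right-handed (so a half turn about x gives the same grasp; the last joint's range is limited). The gripper opens to 85 mm and grips with 20 to 120 N. Pads are 22 mm wide; open, the fingers measure 114 mm over their backs; the gripper's body (76 mm by 85 mm) begins 54 mm behind the grasp point. The pads swing forward as they close: fully open they stand 13 mm farther back than shut.
Start: joints at [1.275, 0.126, -0.04, 1.405, 0, 1.571], TCP at [0.153, 0.502, 0.231] pointing down, gripper open.
Joint ranges: [-2.72, 2.72], [-0.95, 1.95], [-1.27, 1.35], [-1.78, 2.02], [-1.46, 1.47], [-3.14, 3.14]. Speed limits (rad/s): [2.39, 2.39, 3.01, 3.14, 3.14, 3.14].

INTERFACE

Orientations are given as a unit quaternion [x, y, z, w].
In Python, from workcell import manip, command_gripper, vision, order gives the robot as it stands. Calls block until the motion is done:
- manip.move_pose(position, orientation): joint-space move of the TCP to a pose.
- manip.line_to(position, orientation=None, vel=0.15, max_force=None): straight line of the TCP; orientation=None keeps the orientation; vel is the mean speed in m/s. With max_force (N) it stops when the force on the tool has changed by that much, and returns True; else False.
- manip.move_j(angles): joint-space move.
- command_gripper(opening, grasp_force=None): finger opening in m; grasp_force is the grip in N (None keeps the last); returns when the fingers have stopped.
- manip.sleep(seconds).
- manip.inverse_kinematics(position, orientation): joint angles nearest the present ones, or None.
- manip.observe(): the state.
- vision.snapshot(name): name is "side" or "top"; returns a dict with "image" (480x640x3 uint8, red, green, blue), "range_z" (480x640 float32, m along the optical axis (not along the pixel's ray), 0 where there is no reading), "K" (3x3 intrinsics, pixels), "world_to_cam" (4x4, takes a point from world to camera coordinates). Camera axes: x right, y up, looking along -z (the intrinsics and any distortion apply to the point x, -y, -z); pixel columns grow to the right and rows downward; lengths in m; the calibration is good to about 2 mm. A picture is of the moment at which its call begins.
A pose or a line that the arm cannot do raises manip.MotionError and nothing moves.
- order.hand_in(): hands the job in, once; it reports no verdict.
Trained networks look in a picture, given as the dict that the camera call returned (one of the last four; its "shot" number tells which), for a name from the list of things; names that differ only in an ending like _2 or _b are one class to them, and where a whole thing is asked for, a point or a joint stands for the part that bears it (a point fixed in the world has none). Each returns a list of dicts, best first, with "confidence" (0 to 1); they miss things now and then, are a little off and sometimes report something else, mostly with a low value. They report only what shows in the picture. A call takes as long as a camera call.
- vision.look_for(query, picture): "at" ([x, y, z] in m, in world coordinates, good to about 4 mm: the middle of the surface that is visible of it).
- vision.trace(query, picture): "region" (480x640 bool, what is visible of it).
The state is a dict: "clock": time; "joint_positions": joint angles; "qd": joint speeds; "joint_torque": joint torques, N m; "tcp_pos": TCP position; "ee_rot": TCP orientation; "wrist_force": force on the tool from outside, world axes, zero at the start; "moment": the same for the moment, N m; "width": finger opening in m.
Only numpy, scipy, OpenCV 4.12 (cv2) and the standard library are available. Lean on these libraries where they do the work, as an engineer would, in place of code of your own. Each camera call takes 0.05 s, during which the arm holds its last target. There are 200 camera calls.

## Working session

There is one attempt and no reset: what is moved stays moved. The work goes in short steps, each a Python script; the robot and the scene stay as the last script left them, time stands still between calls to the robot, and variables do not carry over. Pictures are saved under pics/ and viewed, about 8 in all and at most 12, crops included, and the job is handed in when it is done.

```bash
ls; mkdir -p pics
cat > h.py <<'E'
import numpy as np, cv2
from workcell import manip, command_gripper, vision, order
from scipy.spatial.transform import Rotation as R
def save(n,p,s=None):
    im=p["image"][:,:,::-1]
    if s is not None: im=im[s]
    cv2.imwrite("pics/"+n+".png",im)
def cloud(p,mask=None):
    z=p["range_z"]; m=z>0
    if mask is not None: m&=mask
    v,u=np.nonzero(m); d=z[v,u]; K=p["K"]
    pc=np.c_[(u-K[0,2])/K[0,0]*d,-(v-K[1,2])/K[1,1]*d,-d]
    T=np.linalg.inv(p["world_to_cam"]); return pc@T[:3,:3].T+T[:3,3]
def rot(xa,ya):
    xa=np.array(xa,float);xa/=np.linalg.norm(xa);ya=np.array(ya,float);ya-=xa*(xa@ya);ya/=np.linalg.norm(ya)
    return R.from_matrix(np.c_[xa,ya,np.cross(xa,ya)]).as_quat()
def st(t=""):
    o=manip.observe(); print(t,"t=%.2f"%o["clock"],"tcp",np.round(o["tcp_pos"],4),"F",np.round(o["wrist_force"],1),"w %.4f"%o["width"])
E
python3 - <<'E'
from h import *
ps={n:vision.snapshot(n) for n in("side","top")}
for n,p in ps.items():
    save(n+"0",p); print(n,{k:(v if np.ndim(v)<1 else np.round(v,3).tolist()) for k,v in p.items() if k not in("image","range_z")})
for q in["sample_case","case_lid","latch_pad","lid_edge","lid_hinge","square_tin","tin_face","bowl","round_tin","putty_tub","scraper","mallet","sanding_block","tape_measure"]:
    for n,p in ps.items():
        r=vision.look_for(q,p); print(q,n,[(np.round(a["at"],3).tolist(),round(a["confidence"],2)) for a in r[:2]])
st()
E
```

```text
pics
side {'K': [[622.798, 0.0, 314.578], [0.0, 622.798, 245.69], [0.0, 0.0, 1.0]], 'world_to_cam': [[0.828, -0.561, 0.01, -0.466], [0.412, 0.62, 0.668, -0.284], [-0.381, -0.549, 0.744, -1.28], [0.0, 0.0, 0.0, 1.0]], 'shot': 1}
top {'K': [[520.459, 0.0, 320.017], [0.0, 520.459, 243.478], [0.0, 0.0, 1.0]], 'world_to_cam': [[-0.017, -1.0, 0.001, 0.025], [0.99, -0.016, 0.14, -0.554], [-0.14, 0.003, 0.99, -1.319], [0.0, 0.0, 0.0, 1.0]], 'shot': 2}
sample_case side [([0.508, 0.254, 0.079], 0.94)]
sample_case top [([0.516, 0.277, 0.083], 0.72), ([0.581, -0.182, 0.105], 0.54)]
case_lid side [([0.525, 0.279, 0.08], 0.7), ([0.565, -0.205, 0.092], 0.59)]
case_lid top [([0.52, 0.29, 0.081], 0.94)]
latch_pad side [([0.506, 0.19, 0.045], 0.65)]
latch_pad top [([0.507, 0.188, 0.045], 0.86), ([0.526, 0.288, 0.081], 0.27)]
lid_edge side [([0.518, 0.286, 0.082], 0.75)]
lid_edge top [([0.526, 0.293, 0.08], 0.57)]
lid_hinge side [([0.523, 0.279, 0.08], 0.84)]
lid_hinge top [([0.526, 0.292, 0.083], 0.84)]
square_tin side []
square_tin top [([0.582, -0.187, 0.106], 0.88)]
tin_face side [([0.566, -0.204, 
[... 166 characters left out ...]
], 0.71)]
round_tin side [([0.749, -0.214, 0.063], 0.86)]
round_tin top [([0.76, -0.202, 0.059], 0.72), ([0.508, 0.187, 0.048], 0.4)]
putty_tub side [([0.744, 0.156, 0.072], 0.63)]
putty_tub top [([0.754, 0.161, 0.073], 0.63)]
scraper side [([0.504, 0.463, 0.012], 0.72)]
scraper top [([0.54, 0.461, 0.008], 0.75)]
mallet side [([0.547, -0.464, 0.038], 0.91), ([0.523, 0.274, 0.079], 0.23)]
mallet top [([0.559, -0.461, 0.036], 0.78)]
sanding_block side [([0.369, -0.147, 0.033], 0.55)]
sanding_block top []
tape_measure side [([0.361, 0.121, 0.039], 0.76), ([0.371, -0.147, 0.037], 0.4)]
tape_measure top [([0.366, 0.134, 0.038], 0.76)]
 t=1.50 tcp [0.153  0.5022 0.2313] F [-0.6 -0.1  0.7] w 0.0855
```

View both.

View pics/side0.png

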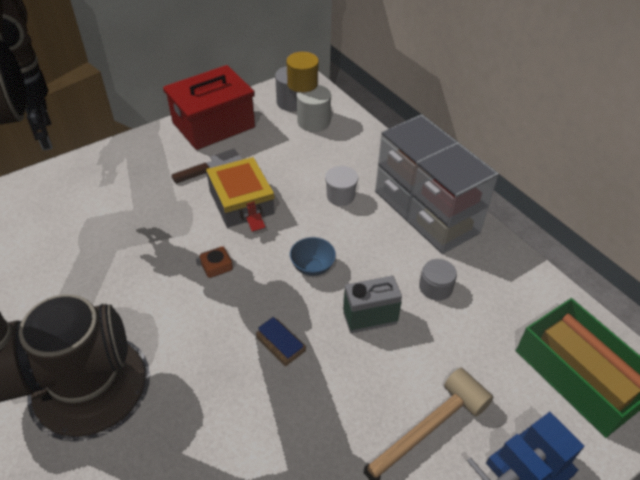

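View pics/top0.png

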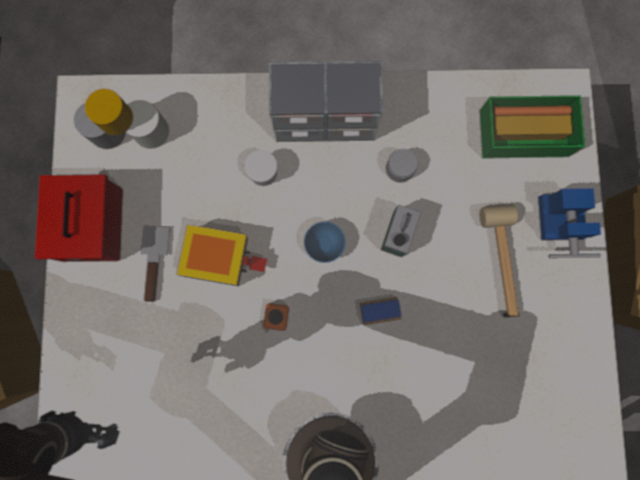

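Both views show the case (top view about (212,254)) with its latch to the right at (258,263). The tin is at (402,230), turned somewhat, with the bowl between them at (325,241). Next I fit the poses.

Run:
```python
from h import *
ps={n:vision.snapshot(n) for n in("side","top")}
def rect(P):
    r=cv2.minAreaRect((P[:,:2]*1000).astype(np.float32)); return np.round(r[0],1),np.round(r[1],1),round(r[2],1)
for n,p in ps.items():
    C=cloud(p)
    def box(c,r,z0,z1): return C[(abs(C[:,0]-c[0])<r)&(abs(C[:,1]-c[1])<r)&(C[:,2]>z0)&(C[:,2]<z1)]
    P=box((.525,.285),.12,.073,.088); print(n,"lid",len(P),P[:,2].mean().round(4),rect(P))
    P=box((.58,-.19),.1,.098,.111); print(n,"tintop",len(P),np.median(P[:,2]).round(4),rect(P))
    P=box((.58,-.19),.11,.02,.095); print(n,"tinside",len(P),rect(P) if len(P)>5 else '')
    # fit front face
    if n=="side":
        lo,hi=np.percentile(P,[2,98],axis=0);print(lo,hi)
        L=cv2.fitLine((P[:,:2]).astype(np.float32),cv2.DIST_HUBER,0,.01,.01).ravel(); print("line",L)
    for q,nm in(("latch_pad","pad"),):
        r=vision.trace(q,p)
        if r:
            P=cloud(p,r[0]["region"]);print(nm,P.mean(0).round(3),P.min(0).round(3),P.max(0).round(3),rect(P))
```

```text
side lid 2166 0.0797 (array([525.7, 284.2]), array([172.4, 130.7]), 79.3)
side tintop 1005 0.1045 (array([ 581.9, -191.8]), array([ 64.3, 112.9]), 69.6)
side tinside 1185 (array([ 562.4, -207.9]), array([ 57.4, 126.2]), 41.5)
[ 0.52146973 -0.23676283  0.02156632] [ 0.62119452 -0.14984514  0.09393967]
line [ 0.933732   -0.35797283  0.5572968  -0.21247083]
pad [0.507 0.187 0.045] [0.486 0.155 0.001] [0.53  0.225 0.083] (array([508.3, 189.4]), array([69.1, 38.2]), 78.0)
top lid 3125 0.0809 (array([525.1, 283.6]), array([171.5, 130.3]), 79.1)
top tintop 864 0.1053 (array([ 580.7, -191.3]), array([ 60.1, 110.8]), 69.6)
top tinside 203 (array([ 575.8, -165. ]), array([124.7,  52.8]), 8.8)
pad [0.504 0.185 0.045] [ 0.485  0.157 -0.003] [0.527 0.214 0.088] (array([505.8, 185.3]), array([55.9, 35. ]), 80.5)
```

```bash
cat >> h.py <<'E'
a=np.radians(79.2); U=np.array([np.cos(a),np.sin(a),0]); V=np.array([-np.sin(a),np.cos(a),0]); Z=np.array([0,0,1.]); O=np.array([.5275,.2947,0])
def cp(x,y,z): return O+x*U+y*V+z*Z
b=np.radians(69.6); UT=np.array([np.cos(b),np.sin(b),0]); VT=np.array([-np.sin(b),np.cos(b),0]); FT=np.array([.581,-.1915,0])-.03*UT
def tool(al,u,v,s=1):
    "pointing al deg below horizontal along u, jaws along s*v"
    al=np.radians(al); return rot(np.cos(al)*u-np.sin(al)*Z, s*v)
def tdir(al,u): al=np.radians(al); return np.cos(al)*u-np.sin(al)*Z
E
cat > ik.py <<'E'
from h import *
f=lambda q:None if q is None else np.round(q,2).tolist()
for s in(1,-1):
    print("press",s,[f(manip.inverse_kinematics(cp(-122,0,40)*0+cp(-.122,0,.06),tool(al,U,V,s))) for al in(65,70)])
    for al in(50,60,65,70): print("tile",s,al,f(manip.inverse_kinematics(cp(0.005,0,.04),tool(al,U,V,s))))
    for al in(20,30,35,40,45,50): print("place",s,al,f(manip.inverse_kinematics(FT-.018*UT+.04*Z,tool(al,UT,VT,s))))
    print("lid",s,f(manip.inverse_kinematics(cp(.05,0,.2),tool(90,U,V,s))),f(manip.inverse_kinematics(cp(-.052,0,.08),tool(90,U,V,s))))
E
python3 ik.py
```

```text
press 1 [[0.11, 0.1, -0.53, 0.81, 0.42, -1.25], [0.15, 0.1, -0.49, 0.85, 0.33, -1.21]]
tile 1 50 [0.23, 0.16, -0.63, 0.46, 0.63, -1.05]
tile 1 60 [0.3, 0.17, -0.53, 0.61, 0.46, -1.02]
tile 1 65 [0.34, 0.18, -0.48, 0.68, 0.37, -1.0]
tile 1 70 [0.37, 0.2, -0.42, 0.75, 0.29, -0.98]
place 1 20 [-0.82, 0.88, 0.14, 1.71, 1.0, -2.54]
place 1 30 [-0.79, 0.75, 0.06, 1.51, 0.91, -2.31]
place 1 35 [-0.77, 0.69, 0.02, 1.42, 0.85, -2.22]
place 1 40 [-0.75, 0.63, -0.01, 1.35, 0.79, -2.14]
place 1 45 [-0.72, 0.58, -0.04, 1.29, 0.72, -2.07]
place 1 50 [-0.69, 0.54, -0.07, 1.24, 0.65, -2.0]
lid 1 [0.57, 0.34, 0.17, 1.4, 0.0, -0.81] [0.44, 0.25, -0.22, 1.1, 0.0, -0.94]
press -1 [[0.11, 0.1, -0.53, 0.81, 0.42, 1.9], [0.15, 0.1, -0.49, 0.85, 0.33, 1.93]]
tile -1 50 [0.23, 0.16, -0.63, 0.46, 0.63, 2.09]
tile -1 60 [0.3, 0.17, -0.53, 0.61, 0.46, 2.12]
tile -1 65 [0.34, 0.18, -0.48, 0.68, 0.37, 2.14]
tile -1 70 [0.37, 0.2, -0.42, 0.75, 0.29, 2.16]
place -1 20 [-0.82, 0.88, 0.14, 1.71, 1.0, 0.6]
place -1 30 [-0.79, 0.75, 0.06, 1.51, 0.91, 0.83]
place -1 35 [-0.77, 0.69, 0.02, 1.42, 0.85, 0.92]
place -1 40 [-0.75, 0.63, -0.01, 1.35, 0.79, 1.0]
place -1 45 [-0.72, 0.58, -0.04, 1.29, 0.72, 1.07]
place -1 50 [-0.69, 0.54, -0.07, 1.24, 0.65, 1.14]
lid -1 [0.57, 0.34, 0.17, 1.4, 0.0, 2.33] [0.44, 0.25, -0.22, 1.1, 0.0, 2.2]
```

Run:
```python
from h import *
q=tool(67,U,V,-1); d=tdir(67,U); p=cp(-.122,0,.039)
command_gripper(0.0)
manip.move_pose(p-.06*d,q); st("above")
print(manip.line_to(p-.012*d,vel=.15,max_force=3)); st("near")
print(manip.line_to(p+.016*d,vel=.04,max_force=11)); st("pressed")
manip.line_to(p-.08*d,vel=.25)
manip.move_pose(cp(-.25,-.05,.30),q)
ps={n:vision.snapshot(n) for n in("side","top")}
for n,p in ps.items():
    save(n+"1",p,np.s_[130:300,150:350] if n=="side" else np.s_[180:330,130:330])
    r=vision.look_for("tile_c",p); print(n,[(np.round(x["at"],3),round(x["confidence"],2)) for x in r[:2]])
    t=vision.trace("tile_c",p)
    if t:
        P=cloud(p,t[0]["region"])-O; c=np.c_[P@U,P@V,P[:,2]]; print(len(c),"case mean",c.mean(0).round(4),np.percentile(c,[3,97],axis=0).round(3).tolist())
        m=c-np.median(c,0); m=m[np.abs(m).max(1)<.05]; w,vv=np.linalg.eigh(np.cov(m.T)); print("normal",vv[:,0].round(3),np.sqrt(w[0]).round(4))
st()
a=cv2.imread("pics/side1.png");b=cv2.imread("pics/top1.png")
cv2.imwrite("pics/m1.png",np.hstack([cv2.resize(a,(400,340)),cv2.resize(b,(400,340))]))
```

```text
above t=4.34 tcp [0.5003 0.1525 0.0946] F [ 0.1 -0.7 -0.4] w -0.0000
True
near t=4.55 tcp [0.5005 0.1565 0.0848] F [-1.  -0.2 -0.1] w -0.0003
True
pressed t=5.99 tcp [0.5054 0.1778 0.0276] F [-2.9 -5.   7.4] w -0.0002
side [(array([0.527, 0.29 , 0.043]), 0.69)]
567 case mean [-0.002  -0.0019  0.0417] [[-0.029, -0.027, 0.019], [0.026, 0.023, 0.064]]
normal [ 0.633  0.023 -0.774] 0.0042
top [(array([0.528, 0.286, 0.044]), 0.87), (array([0.514, 0.292, 0.038]), 0.62)]
585 case mean [-0.006  -0.0029  0.0427] [[-0.037, -0.028, 0.017], [0.024, 0.022, 0.067]]
normal [-0.641 -0.033  0.767] 0.0044
 t=7.68 tcp [0.5293 0.0404 0.2991] F [ 0.1  0.4 -1. ] w -0.0001
```

View pics/m1.png

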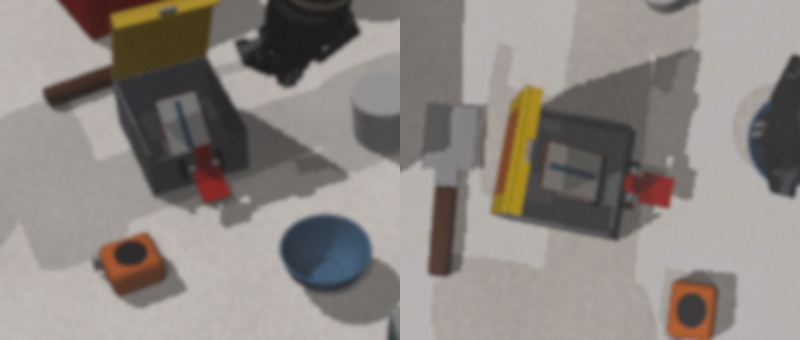

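The lid is open (right crop (515,150)). The tile is in the rib with its glazed side and blue stripe up at (572,172), and it is only 2 mm off the case's centreline. Next is the grasp.

Run:
```python
from h import *
q=tool(65,U,V,-1); d=tdir(65,U)
c=cp(-.002,-.0024,.037)+.002*(U*np.cos(np.radians(40))+Z*np.sin(np.radians(40)))
g=c+.017*d
command_gripper(.070)
manip.move_pose(g-.17*d,q)
print(manip.line_to(g-.03*d,vel=.25,max_force=6)); print(manip.line_to(g,vel=.1,max_force=6)); st("at")
command_gripper(.045,25); st("grip")
print(manip.line_to(g-.17*d,vel=.2)); st("up")
manip.move_pose(cp(-.25,-.03,.28),q)
p=vision.snapshot("side"); 
t=vision.trace("tile_c",p); print([x["confidence"] for x in t])
v,u=np.nonzero(t[0]["region"]); cy,cx=int(v.mean()),int(u.mean()); print(cx,cy)
P=cloud(p,t[0]["region"]); print(len(P),P.mean(0).round(4))
st()
save("g",p,np.s_[max(0,cy-75):cy+75,max(0,cx-100):cx+100]); cv2.imwrite("pics/g2.png",cv2.resize(cv2.imread("pics/g.png"),None,fx=3,fy=3))
```

```text
False
True
at t=10.28 tcp [0.5342 0.2991 0.0295] F [-3.  -4.1  8.8] w 0.0696
grip t=10.57 tcp [0.5359 0.3    0.0318] F [-0.1 -2.6 12.2] w 0.0534
False
up t=11.55 tcp [0.5172 0.2302 0.176 ] F [ 0.5 -0.5 -1.1] w 0.0533
[0.71, 0.27]
288 185
696 [0.5128 0.0264 0.2707]
 t=12.51 tcp [0.5097 0.0447 0.2786] F [ 0.2 -0.1 -1.1] w 0.0533
```

View pics/g2.png

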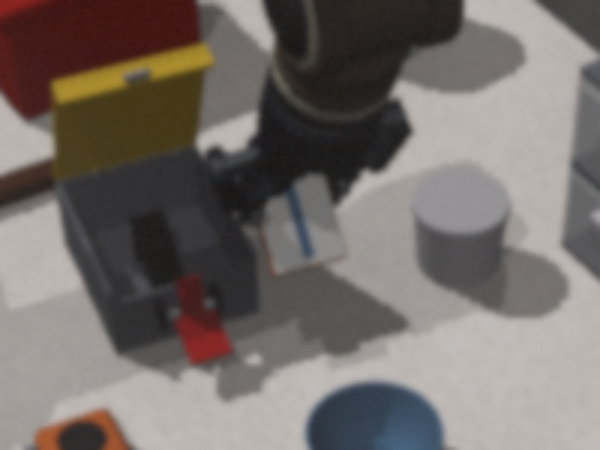

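The tile is held by its long edges with the glaze on the viewer's side (image (303,222)), and the rib in the case is empty. Next I measure the tile in the tool frame.

```bash
cat > tm.py <<'E'
from h import *
def measure(n):
    p=vision.snapshot(n); o=manip.observe(); t=vision.trace("tile_c",p)
    if not t: print(n,"none"); return
    m=t[0]["region"]; P=cloud(p,cv2.erode(m.astype(np.uint8),np.ones((3,3)))>0)
    q=o["ee_rot"]; Rm=R.from_quat(q); T=Rm.inv().apply(P-o["tcp_pos"])
    c=np.median(T,0); T=T[np.linalg.norm(T-c,axis=1)<.055]
    for _ in range(4):
        c=T.mean(0); nv=np.linalg.svd(T-c,full_matrices=False)[2][2]; e=(T-c)@nv; T=T[abs(e)<max(.003,2*e.std())]
    if nv[0]>0: nv=-nv
    x=np.cross(nv,[0,1,0]); x/=np.linalg.norm(x); y=np.cross(nv,x)
    A=np.c_[(T-c)@x,(T-c)@y]; r=cv2.minAreaRect((A*1000).astype(np.float32))
    fc=c+(x*r[0][0]+y*r[0][1])/1000
    print(n,len(T),t[0]["confidence"],"normal tool",nv.round(3),"tilt",np.degrees(np.arctan2(nv[2],-nv[0])).round(1),"facectr",fc.round(4),"centre",(fc-.004*nv).round(4),"rect",np.round(r[1],1),round(r[2],1))
E
python3 - <<'E'
from tm import *
print(R.from_quat(manip.observe()["ee_rot"]).as_matrix().round(2).tolist())
measure("side");measure("top")
# second view: glaze facing the side camera more
q=tool(40,UT,VT,-1); manip.move_pose(np.array([.52,-.2,.30]),q); st()
measure("side");measure("top")
E
```

```text
[[0.08, 0.98, -0.17], [0.42, -0.19, -0.89], [-0.91, -0.0, -0.42]]
side 491 0.77 normal tool [-0.966  0.022  0.257] tilt 14.9 facectr [-0.0107  0.0011  0.0188] centre [-0.0068  0.001   0.0178] rect [51.3 55.9] 89.9
top 356 0.75 normal tool [-0.97   0.005  0.244] tilt 14.1 facectr [-0.0196 -0.0005 -0.0094] centre [-0.0157 -0.0005 -0.0104] rect [51.6 44.9] 87.2
 t=13.69 tcp [ 0.5202 -0.1992  0.3003] F [-0.5  0.6 -0.2] w 0.0527
side 174 0.78 normal tool [-0.972  0.016  0.236] tilt 13.6 facectr [-0.015  -0.011   0.0064] centre [-0.0111 -0.011   0.0054] rect [40.1 67. ] 77.5
top 262 0.77 normal tool [-0.971  0.007  0.24 ] tilt 13.9 facectr [-0.0168 -0.0004  0.0043] centre [-0.0129 -0.0004  0.0034] rect [81.6 49.1] 2.2
```

```bash
cat >> h.py <<'E'
def place_tcp(s,gap,dz=0,delta=14.2,ct=(-.011,0,.0045)):
    al=90-s+delta; q=tool(al,UT,VT,-1); sr=np.radians(s)
    c=FT-(.04*np.cos(sr)+.004*np.sin(sr)+gap)*UT+(.04*np.sin(sr)+.004*np.cos(sr)+dz)*Z
    return c-R.from_quat(q).apply(ct),q
E
python3 - <<'E'
from h import *
import tm
p,q=place_tcp(72,.0035,.015)
manip.move_pose(p-.06*UT+.12*Z,q); manip.line_to(p-.03*UT+.01*Z,vel=.25); print(manip.line_to(p,vel=.08,max_force=4)); st()
tm.measure("side")
for n in("side","top"):
    s=vision.snapshot(n); C=cloud(s)-FT
    t=vision.trace("tile_c",s); 
    if t:
        P=cloud(s,t[0]["region"])-FT; c=np.c_[P@UT,P@VT,P[:,2]]; print(n,"tile in tin-face frame pct",np.percentile(c,[3,50,97],axis=0).round(3).tolist())
    if n=="side": S=s
    c=np.c_[C@UT,C@VT,C[:,2]]; k=c[(abs(c[:,1])<.05)&(c[:,2]>.09)&(c[:,2]<.108)&(c[:,0]>-.015)&(c[:,0]<.06)]; print("tin top front edge",np.percentile(k[:,0],[1,99]).round(4))
im=S["image"][:,:,::-1][200:380,260:480]; cv2.imwrite("pics/p.png",cv2.resize(im,None,fx=3,fy=3))
E
```

```text
False
 t=15.72 tcp [ 0.5679 -0.2273  0.053 ] F [ 0.8  0.5 -0.1] w 0.0534
side noneTraceback (most recent call last):
  File "<stdin>", line 12, in <module>
    return _quantile_unchecked(
        a, q, axis, out, overwrite_input, method, keepdims, weights)
    return _ureduce(a,
                    func=_quantile_ureduce_func,
    ...<5 lines>...
                    overwrite_input=overwrite_input,
                    method=method)
    r = func(a, **kwargs)
    result = _quantile(arr,
                       quantiles=q,
    ...<2 lines>...
                       out=out,
                       weights=wgt)
    slices_having_nans = np.isnan(arr[-1, ...])
                                  ~~~^^^^^^^^^
IndexError: index -1 is out of bounds for axis 0 with size 0
```

The gripper hides the tile from both cameras here, so I lower it until it touches, release, and check.

Run:
```python
from h import *
p,q=place_tcp(72,.0035,-.006)
print(manip.line_to(p,vel=.03,max_force=3)); st("down")
print("dz",manip.observe()["tcp_pos"][2]-(p[2]+.006))
s=vision.snapshot("side"); im=s["image"][:,:,::-1][200:380,260:480]; cv2.imwrite("pics/p.png",cv2.resize(im,None,fx=3,fy=3))
```

```text
True
down t=16.39 tcp [ 0.5677 -0.2269  0.04  ] F [-0.9 -1.2  4.3] w 0.0532
dz 0.002756870236846773
```

View pics/p.png

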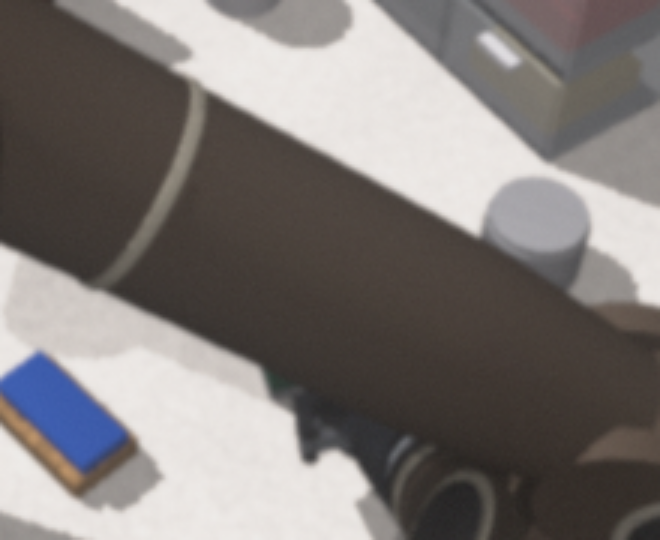

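Run:
```python
from h import *
q=manip.observe()["ee_rot"]; p=np.array(manip.observe()["tcp_pos"]); d=R.from_quat(q).apply([1,0,0])
command_gripper(.075); st("open")
print(manip.line_to(p-.09*d,vel=.12,max_force=8)); st("back")
manip.move_pose(p-.12*UT+.22*Z,q); manip.move_pose(cp(-.25,-.05,.30),tool(67,U,V,-1))
ps={n:vision.snapshot(n) for n in("side","top")}
def rect(P):
    r=cv2.minAreaRect((P[:,:2]*1000).astype(np.float32)); return np.round(r[0],1),np.round(r[1],1),round(r[2],1)
ims=[]
for n,s in ps.items():
    C=cloud(s); k=C[(abs(C[:,0]-.58)<.09)&(abs(C[:,1]+.19)<.09)&(C[:,2]>.098)&(C[:,2]<.111)]; print(n,"tin",rect(k))
    t=vision.trace("tile_c",s)
    if t:
        P=cloud(s,cv2.erode(t[0]["region"].astype(np.uint8),np.ones((2,2)))>0)-FT; c=np.c_[P@UT,P@VT,P[:,2]]; print(n,t[0]["confidence"],"tile in face frame",np.percentile(c,[3,50,97],axis=0).round(3).tolist())
        m=c-np.median(c,0); nv=np.linalg.svd(m-m.mean(0),full_matrices=False)[2][2]; nv*=np.sign(nv[2]); print("normal",nv.round(3),"slope",np.degrees(np.arccos(nv[2])).round(1))
    im=s["image"][:,:,::-1]; im=im[230:350,320:450] if n=="side" else im[180:300,350:480]; ims.append(cv2.resize(im,(390,360)))
cv2.imwrite("pics/r.png",np.hstack(ims)); st()
```

```text
open t=16.79 tcp [ 0.5674 -0.2269  0.0394] F [ 0.1 -0.6 -0.5] w 0.0755
False
back t=17.69 tcp [ 0.5411 -0.298   0.0875] F [0.1 1.4 0. ] w 0.0754Traceback (most recent call last):
  File "<stdin>", line 5, in <module>
workcell.MotionError: the arm cannot take that pose within its joint ranges
```

```bash
cat > chk.py <<'E'
from h import *
def rect(P):
    r=cv2.minAreaRect((P[:,:2]*1000).astype(np.float32)); return np.round(r[0],1),np.round(r[1],1),round(r[2],1)
def chk(name):
    ps={n:vision.snapshot(n) for n in("side","top")}; ims=[]
    for n,s in ps.items():
        C=cloud(s); k=C[(abs(C[:,0]-.58)<.09)&(abs(C[:,1]+.19)<.09)&(C[:,2]>.098)&(C[:,2]<.111)]; print(n,"tin",rect(k))
        t=vision.trace("tile_c",s)
        if t:
            P=cloud(s,cv2.erode(t[0]["region"].astype(np.uint8),np.ones((2,2)))>0)-FT; c=np.c_[P@UT,P@VT,P[:,2]]; print(n,t[0]["confidence"],"tile in face frame",np.percentile(c,[3,50,97],axis=0).round(3).tolist())
            m=c-np.median(c,0); nv=np.linalg.svd(m-m.mean(0),full_matrices=False)[2][2]; nv*=np.sign(nv[2]); print("normal",nv.round(3),"slope",np.degrees(np.arccos(nv[2])).round(1))
        im=s["image"][:,:,::-1]; im=im[230:350,320:450] if n=="side" else im[180:300,350:480]; ims.append(cv2.resize(im,(390,360)))
    cv2.imwrite(f"pics/{name}.png",np.hstack(ims)); st()
E
python3 - <<'E'
from chk import *
p=np.array(manip.observe()["tcp_pos"])
for up,al in((.14,45),(.14,60),(.1,60),(.1,75)):
    try: manip.line_to(p-.03*UT+up*Z,tool(al,UT,VT,-1),vel=.25); print(up,al); break
    except manip.MotionError as e: print(e)
manip.move_pose(cp(-.20,0,.33),tool(80,U,V,-1))
chk("r")
E
```

```text
0.14 45
side tin (array([ 582.1, -191. ]), array([ 65. , 111.3]), 69.1)
side 0.64 tile in face frame [[-0.035, -0.027, 0.005], [-0.02, -0.002, 0.042], [-0.004, 0.023, 0.076]]
normal [-0.931 -0.065  0.36 ] slope 68.9
top tin (array([ 580.6, -191.2]), array([ 60.4, 111.1]), 69.4)
top 0.63 tile in face frame [[-0.035, -0.02, 0.01], [-0.02, 0.003, 0.048], [-0.008, 0.026, 0.077]]
normal [-0.929  0.004  0.37 ] slope 68.3
 t=20.26 tcp [0.4904 0.0975 0.3294] F [ 0.9 -1.5  0.4] w 0.0752
```

View pics/r.png

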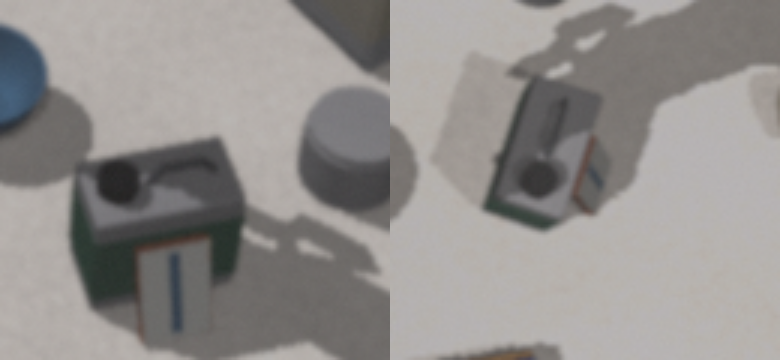

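The tile stands on its short end at the middle of the tin's right face, glaze outwards, sloped about 69°, and the tin has not moved (left crop tile (175,290)). Next I close the lid.

Run:
```python
from h import *
q=tool(90,U,V,-1); r=.138
def at(th,off=0):
    c,s=np.cos(th),np.sin(th); return cp(.072-r*c+(.006+off)*s+.011,0,.074+r*s+(.006+off)*c)
command_gripper(0)
manip.move_pose(at(1.2,.03)+.09*Z,q); print(manip.line_to(at(1.2,.025),vel=.2,max_force=5)); st("behind")
for th in np.linspace(1.2,.15,8): 
    if manip.line_to(at(th),vel=.12,max_force=20): print("stop",th); break
st("near shut")
print(manip.line_to(at(-.015),vel=.04,max_force=25)); st("shut")
print(manip.line_to(at(-.015)-.004*Z,vel=.02,max_force=15)); st("push")
manip.sleep(.2); manip.line_to(at(0)+.12*Z,vel=.2); manip.move_pose(cp(-.1,0.22,.30),q); st()
s=vision.snapshot("top"); C=cloud(s)-O; c=np.c_[C@U,C@V,C[:,2]]
k=c[(abs(c[:,0])<.065)&(abs(c[:,1])<.055)]; print("lid z front/rear",np.median(k[k[:,0]<-.04][:,2]),np.median(k[k[:,0]>.04][:,2]),k[:,2].max())
im=s["image"][:,:,::-1][120:345,100:400]; cv2.imwrite("pics/l.png",cv2.resize(im,None,fx=2.5,fy=2.5))
```

```text
False
behind t=22.62 tcp [0.5396 0.3544 0.2156] F [0.  0.  0.6] w 0.0002
near shut t=25.25 tcp [0.5174 0.243  0.1006] F [-0.7  0.7  0.7] w 0.0001
False
shut t=25.97 tcp [0.5173 0.2407 0.0779] F [1.5 0.2 2.4] w -0.0001
False
push t=26.32 tcp [0.5175 0.2407 0.0755] F [-2.1 -1.2 11.7] w 0.0001
 t=28.27 tcp [0.2932 0.2379 0.2991] F [-0.5  0.1 -0.5] w 0.0000
lid z front/rear 0.08124783197892671 0.08085785314555127 0.09035243466078002
```

View pics/l.png

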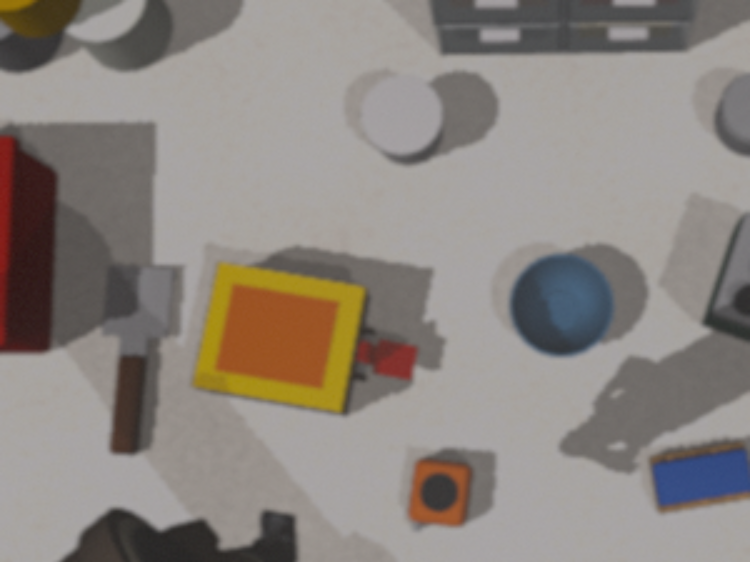

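The lid is shut and stays flat (front 81.2 mm, rear 80.9 mm, as at the start), and its spring would have lifted it if the catch had not taken. One last check of the tile, then I hand in.

Run:
```python
from chk import *
chk("final")
s=vision.snapshot("top"); C=cloud(s)-O; c=np.c_[C@U,C@V,C[:,2]]; k=c[(abs(c[:,0]+.05)<.012)&(abs(c[:,1])<.05)]; print("lid front z",np.median(k[:,2]))
order.hand_in()
```

```text
side tin (array([ 581.7, -192.2]), array([ 65.1, 112.3]), 69.5)
side 0.82 tile in face frame [[-0.035, -0.026, 0.006], [-0.02, -0.001, 0.042], [-0.005, 0.024, 0.076]]
normal [-0.927 -0.001  0.376] slope 67.9
top tin (array([ 580.6, -191.4]), array([ 60.1, 111.3]), 69.4)
top 0.6 tile in face frame [[-0.038, -0.021, 0.005], [-0.021, 0.004, 0.043], [-0.007, 0.026, 0.078]]
normal [-0.926  0.022  0.377] slope 67.8
 t=28.52 tcp [0.2934 0.2377 0.2991] F [-0.9  0.4  0.4] w 0.0000
lid front z 0.08122780758954251
the job is handed in; nothing more can be done
```

The job is done and handed in at about 29 s of the 69 s allowed. I pressed the latch and the lid sprang open. I then took out the tile, leaned it against the tin, pushed the lid shut and moved the arm clear.

**Last checks:**
- **Tile:** it stands on a short end about 68° steep, with the glazed side outwards. It is within about 4 mm of the middle of the tin's right-hand face; the side camera put it at -1 mm and the top camera at +4 mm.
- **Tin:** its measured position is unchanged to about 1 mm.
- **Lid:** it lies flat at 81 mm, as at the start, and stayed down after I let go. That means the catch holds; I did not read the latch itself.
- **Other things:** I only looked them over in the top-camera picture, which did not show all of them. The bowl, putty tub, scraper and tape measure looked undisturbed; I did not measure any of them again.

**Departures from plan:**
- **Grasp:** it stopped at its 6 N contact limit about 8 mm short of the planned depth, but the tile came out cleanly.
- **Set-down:** the tile touched down about 3 mm higher than calculated. The cameras could not see it there, so I released it on that touch and checked it afterwards.
- **Retreat:** one move was refused because the arm could not reach the pose, so I used another way out.

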